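# Shut the grinder's splash door and set its water valve two turns open

## Robot

A 6-joint arm with a two-finger parallel gripper is mounted at the origin on the work surface. World frame = base frame: x ahead of the robot, y to its left, z up, the work surface at z = 0. Lengths are in m, angles in degrees, forces in N, time in s.
With the tool pointing down it reaches from about 0.35 to 0.8 m from the base axis. Payload 7.3 kg.
Tool frame: the origin (TCP) lies between the finger pads; the fingertips stand 22 mm ahead of it and the grasp point (between the pads) lies 3 mm ahead of it; z points along the fingers, y is the direction in which the jaws open and shut (so a half turn about z gives the same grasp; the last joint's range is limited). The gripper opens to 85 mm and grips with 20 to 120 N. Pads are 22 mm wide; open, the fingers measure 114 mm over their backs; the gripper's body (76 mm by 85 mm) begins 54 mm behind the grasp point. The pads swing forward as they close: fully open they stand 13 mm farther back than shut.
Start: joints at [-73.224, 19.595, 87.324, -0, 73.075, -8.365], TCP at [0.223, -0.475, 0.224] pointing down, gripper open.
Joint ranges: [-145.02, 145.02], [-44.19, 115.74], [2.07, 154.8], [-57.11, 237.11], [16.16, 152.29], [-177.93, 177.93]. Speed limits (degrees/s): [147.25, 147.25, 180, 180, 180, 180].

## Interface

Orientations are given as a 3x3 rotation matrix whose columns are the frame's x, y, z axes.
In Python, from cell import manip gives the robot as it stands. The module is installed in compiled form; this text tells all that it offers. Calls block until the motion is done:
- manip.movep(position, orientation): joint-space move of the TCP to a pose.
- manip.line_to(position, rotation=None, velocity=0.15): straight line of the TCP; rotation=None keeps the orientation; velocity is the mean speed in m/s.
- manip.move_j(angles): joint-space move.
- manip.gripper_open() and manip.close(): open the fingers fully, or close them until they stop; the grip force is fixed at half the most.
- manip.pause(seconds).
- manip.ik(position, orientation): joint angles nearest the present ones, or None.
- manip.get_state(): the state.
- manip.snapshot(name): name is "side" or "top" or "wrist"; returns the picture (480x640x3 uint8, red, green, blue); there is no depth.
- manip.get_calibration(name): a dict with "fx", "fy", "cx", "cy" (pixels), "dist" ([k1, k2, p1, p2, k3] as OpenCV has them; the pictures are not rectified), "world_from_camera" (4x4, takes a point from camera to world coordinates). Camera axes: x right, y down, z forward; pixel columns grow to the right and rows downward; lengths in m; the calibration is good to about 2 mm. A picture is of the moment at which its call begins: read the wrist's pose just before it. get_calibration takes no time and is no camera call; for the wrist camera it gives the pose at the moment of the call.
A pose or a line that the arm cannot do raises manip.IKError and nothing moves.
- manip.finish_job(): hands the job in, once; it reports no verdict.
The state is a dict: "clock": time; "q": joint angles; "qvel": joint speeds; "joint_efforts": joint torques, N m; "position": TCP position; "eef_rot": TCP orientation; "force": force on the tool from outside, world axes, zero at the start; "wrist_torque": the same for the moment, N m; "finger_gap": finger opening in m.
Only numpy, scipy, OpenCV 4.12 (cv2) and the standard library are available. Lean on these libraries where they do the work, as an engineer would, in place of code of your own. Each camera call takes 0.05 s, during which the arm holds its last target.

## Task

Get the wet grinder ready to run: first push the door of its splash hood shut until it snaps home on its catch. Then take the crank handle of the water valve, turn the wheel clockwise (seen from above) until it is closed against its stop, and back it off exactly two full turns. Finish still gripping the crank handle between the fingers, holding it still there; leave the door shut and do not disturb the other things on the bench.

Things in the scene. Friction and masses are not known exactly. Their poses are not given: they have to be found in the camera images.
- hood: the fixed grey steel splash hood of the wet grinder, 220 mm wide, 200 mm deep, 215 mm tall, back open, the door on its front (robot side). Origin on the bench below the middle of its front face; x points into the hood, z up
- hood_door (a joint): upright door on the hood's front, 220 wide, 180 tall, 12 mm thick, upper edge 210 mm above the bench, hinged at its left end as the robot sees it. Value: opening angle in rad, 0 = shut on its catch; starts at 0.5 to 1.0, free end out towards the robot. Moves easily, stays where left. A sprung ball catch resists the last 0.075 rad with about 4 N; past 0.03 rad it snaps the door to 0 and keeps it
- hood_door_hinge (a point): top end of the door's hinge axis, on the door's outer face, 210 mm above the bench; it stays put. Axes turn with the door: -x points squarely out of the outer face (to the robot side when shut), -y along the door from hinge to free end, z up
- hood_door_corner (a point): upper corner of the door's free end, on the outer face, 220 mm from the hinge, 210 mm above the bench; same axes as hood_door_hinge; swings with the door. The outer face is flat but for an upright bar handle, 60 mm long, 75 to 135 mm above the bench, 35 mm off the face, 22 mm from the free end
- valve_wheel (a joint): steel hand wheel on the brass water valve, 112 mm across, on an upright stem. Value: angle in rad back from the closed stop, 0 = closed on the stop, growing counter-clockwise seen from above (opening), one turn = 6.283, at most 18.85. Starts at 1.6 to 5.6. Turns stiffly (0.12 N m, 2 to 3 N at the handle), stays where left
- wheel_center (a point): the middle of the wheel's hub top, on the stem axis, 116 mm above the bench; it does not move; axes turn with the wheel, x points to the crank handle, z up
- crank_handle: upright black crank handle on the wheel's rim: a cylinder 18 mm in diameter, 50 mm tall, spinning freely on its own pin, so fingers of fixed attitude can carry it round. Origin: its middle, on its axis, 144 mm above the bench, 50 mm from the stem axis; spans 119 to 169 mm above the bench; z up, its spin does not matter. The rim below it reaches up to 118 mm
- abrasive_disc: bystander: a tan abrasive disc lying flat, 90 mm in diameter, 12 mm thick, origin in the middle of its underside
- stone_blank: bystander: a grey stone block 70 x 60 x 35 mm, origin in the middle of its underside
- wax_jar: bystander: a white jar with a steel cap, 60 mm in diameter, 75 mm tall, origin in the middle of its underside
There are look-alikes about, which are no part of the job. Of the things that look like the part that bears valve_wheel, the middle-sized one is meant.

How it is judged (in metres and radians):
On the way, in this order (a step that is already met when the one before it is completed fails the run):
1. the hood door is shut and seated on its catch (value of joint hood_door below 0.02 rad), for 0.2 s.
2. with the door shut, the valve wheel is closed against its stop (value of joint valve_wheel below 0.06 rad and value of joint hood_door below 0.02 rad), for 0.1 s.
At the end, for the whole second after the job is handed in: The door is still seated (within 0.02 rad of shut), the wheel stands two turns (12.566 rad) back from its stop within 0.25 rad (about 14 degrees) and is still, and the crank handle is held between the fingers (its axis within 16 mm of the grasp point, contact force over 2 N) (value of joint hood_door below 0.02 rad and value of joint valve_wheel between 12.316 and 12.816 rad and velocity of joint valve_wheel between -0.1 and 0.1 rad/s and contact force between the fingers and crank_handle above 2 N and horizontal distance between the grasp point and crank_handle below 0.016 m); the arm keeps its last pose, push and grip.
It fails at once if a bystander is pushed more than 30 mm or tipped over (distance of any of abrasive_disc, stone_blank, wax_jar from where it was at the start of the episode above 0.03 m or angle between any of wax_jar, abrasive_disc, stone_blank's own z axis and vertical above 0.5 rad).
It also fails if it takes over 64 s, if anything falls off the work surface, if the arm or the gripper's body presses on something with over 40 N, if the wrist force passes 120 N, or if a joint passes its speed limit or range.

## Working session

There is one attempt and no reset: what is moved stays moved. The work goes in short steps, each a Python script; the robot and the scene stay as the last script left them, time stands still between calls to the robot, and variables do not carry over. Pictures are saved under pics/ and viewed, and the job is handed in when it is done.

```bash
mkdir -p pics; python3 - <<'E'
from cell import manip
import cv2,numpy as np
for n in("side","top","wrist"):
    c=manip.get_calibration(n); im=manip.snapshot(n)
    cv2.imwrite(f"pics/{n}0.png",im[:,:,::-1]); print(n,c)
s=manip.get_state();print(s)
E
```

```text
side {'fx': 435.91201607709587, 'fy': 435.91201607709587, 'cx': 323.69758604949294, 'cy': 237.448678426882, 'dist': array([-0.09541809,  0.        ,  0.        ,  0.        ,  0.        ]), 'world_from_camera': array([[-0.98068223, -0.13429563,  0.14222185,  0.40568399],
       [-0.19557109,  0.65910251, -0.72617892,  0.73856884],
       [ 0.00378388, -0.73996525, -0.67263446,  0.85875574],
       [ 0.        ,  0.        ,  0.        ,  1.        ]])}
top {'fx': 529.0461214013853, 'fy': 529.0461214013853, 'cx': 321.24033520152585, 'cy': 241.88883697115313, 'dist': array([-0.04353184,  0.        ,  0.        ,  0.        ,  0.        ]), 'world_from_camera': array([[ 0.0175934 , -0.99653895,  0.08124407,  0.43147098],
       [-0.99978202, -0.01662045,  0.0126365 , -0.00671098],
       [-0.01124245, -0.08144868, -0.99661413,  1.41333151],
       [ 0.        ,  0.        ,  0.        ,  1.        ]])}
wrist {'fx': 356.139344422389, 'fy': 356.139344422389, 'cx': 317.10615509693804, 'cy': 231.75357526648375, 'dist': array([-0.01652032,  0.        ,  0.        ,  0.        ,  0.        ])
[... 448 characters left out ...]
5262296e-03,
        7.30760919e+01, -8.36400920e+00]), 'qvel': array([-0.02574434, -0.0880403 , -0.09181017,  0.03774299,  0.0063483 ,
       -0.06041532]), 'joint_efforts': array([ 6.84828010e-04, -4.33908498e+01, -2.46148807e+01, -2.08218999e-04,
        5.78362451e-03,  2.84966461e-06]), 'position': array([ 0.22297511, -0.47496808,  0.2229773 ]), 'eef_rot': array([[ 9.05291251e-01,  4.24791310e-01, -3.07717919e-04],
       [ 4.24791369e-01, -9.05290543e-01,  1.15120716e-03],
       [ 2.10448676e-04, -1.17289369e-03, -9.99999290e-01]]), 'force': array([ 0.03146145,  0.38377213, -1.01972584]), 'wrist_torque': array([ 0.02742173, -0.00979423, -0.04604725]), 'finger_gap': 0.0855196656266978}
```

View pics/side0.png

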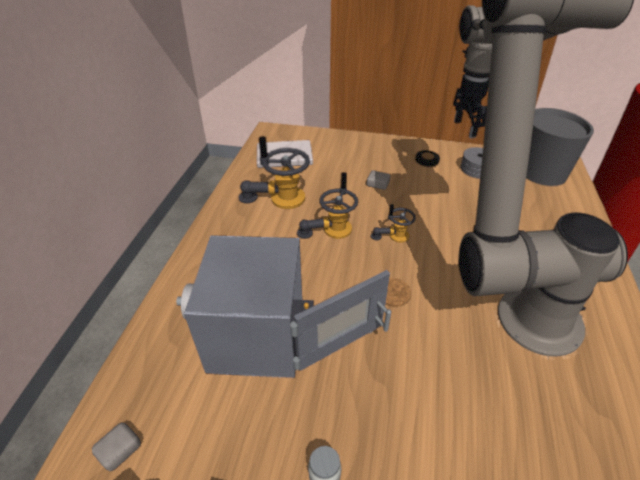

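View pics/top0.png

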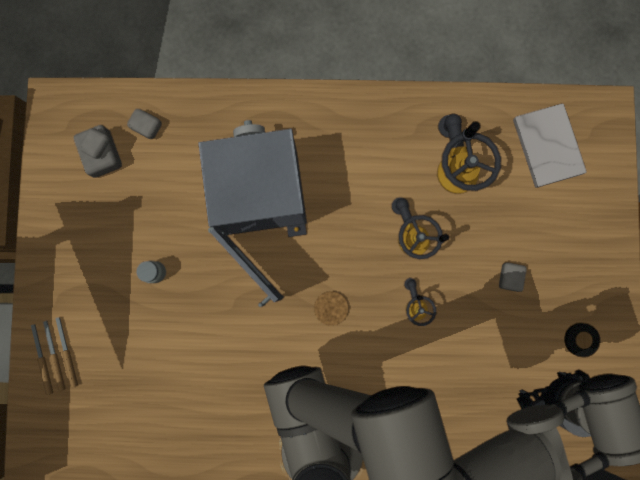

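View pics/wrist0.png

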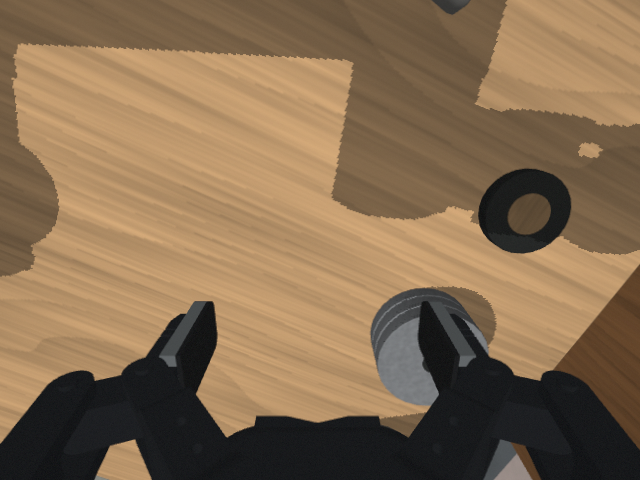

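Side view: the middle-sized valve's wheel is near (338,201) and its handle near (343,183). The door runs from (298,325) to (388,276). Top view: wheel at (420,237), handle (444,238), door from (213,228) to (281,298), disc (331,307), jar (151,271). I'll enlarge these areas to get better pixel positions.

```bash
cat > h.py <<'E'
from cell import manip
import cv2,numpy as np
def rays(name,px,cal=None):
    c=cal or manip.get_calibration(name)
    K=np.array([[c['fx'],0,c['cx']],[0,c['fy'],c['cy']],[0,0,1]])
    u=cv2.undistortPoints(np.array(px,float).reshape(-1,1,2),K,np.array(c['dist'])).reshape(-1,2)
    T=np.array(c['world_from_camera']); d=np.c_[u,np.ones(len(u))]@T[:3,:3].T
    return T[:3,3],d/np.linalg.norm(d,axis=1)[:,None]
def plane(name,px,z,cal=None):
    o,d=rays(name,px,cal); return o+d*((z-o[2])/d[:,2])[:,None]
def tri(o1,d1,o2,d2):
    A=np.c_[d1,-d2]; s=np.linalg.lstsq(A,o2-o1,rcond=None)[0]
    a=o1+d1*s[0];b=o2+d2*s[1]; return (a+b)/2,np.linalg.norm(a-b)
def crop(src,dst,x0,y0,w,h,k):
    im=cv2.imread(src)[y0:y0+h,x0:x0+w]; im=cv2.resize(im,None,fx=k,fy=k,interpolation=cv2.INTER_CUBIC)
    cv2.imwrite(dst,im)
E
python3 - <<'E'
from h import *
crop('pics/top0.png','pics/t1.png',190,110,130,205,3)
crop('pics/top0.png','pics/t2.png',380,180,90,90,6)
crop('pics/side0.png','pics/s1.png',285,160,125,220,3) if 0 else crop('pics/side0.png','pics/s1.png',270,260,140,120,5)
crop('pics/side0.png','pics/s2.png',290,160,90,85,6)
E
```

```text
(no output)
```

View pics/t1.png

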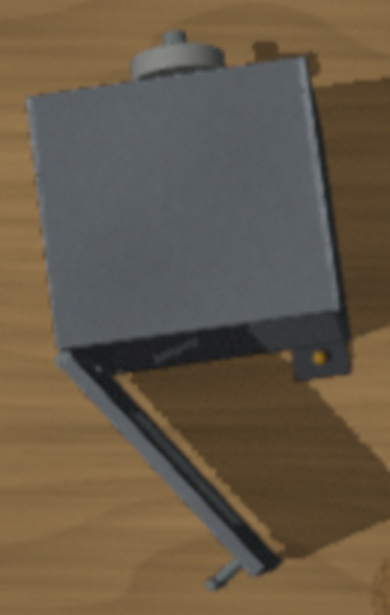

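View pics/t2.png

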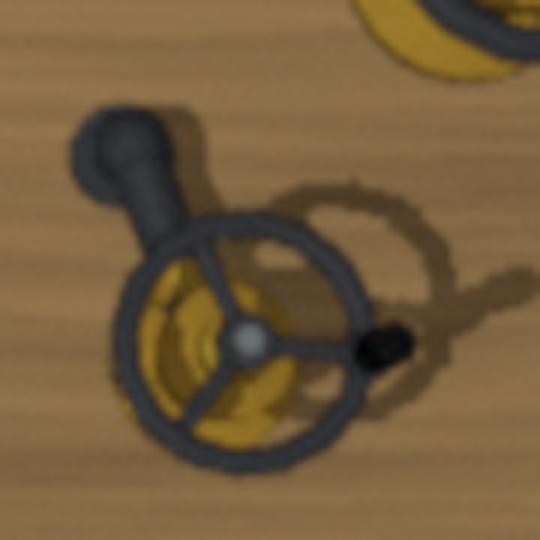

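View pics/s1.png

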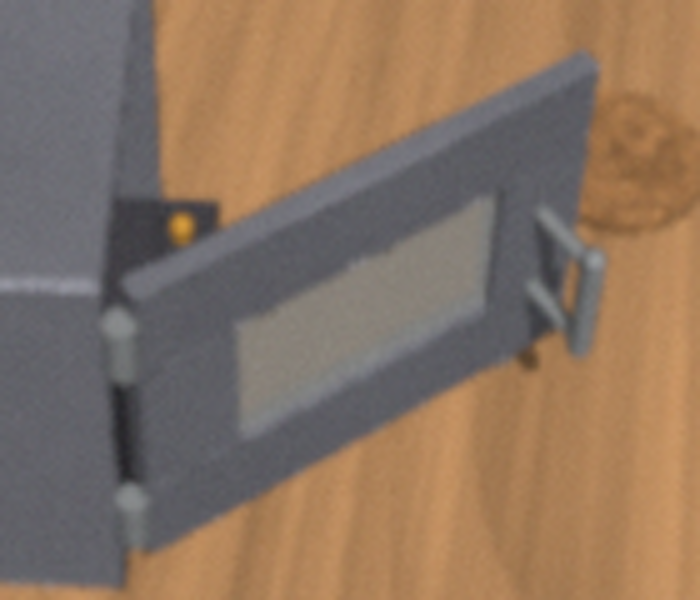

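View pics/s2.png

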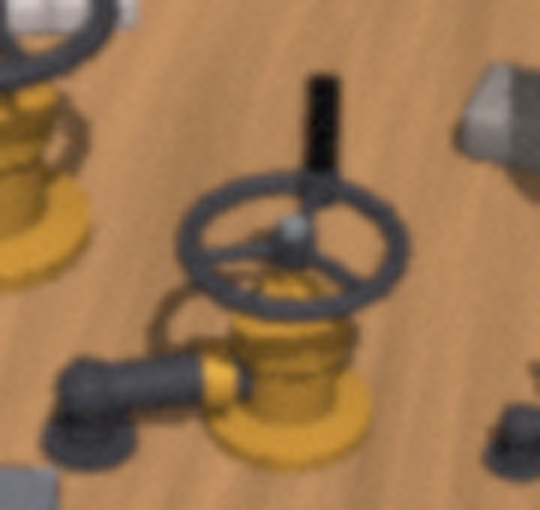

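```bash
python3 - <<'E'
from h import *
f=lambda p,x0,y0,k:[x0+(p[0]+.5)/k-.5,y0+(p[1]+.5)/k-.5]
P={'hub':((248,340),(293,224)),'htop':((396,342),(322,80)),'hinge':((61,360),(138,300)),'corner':((246,573),(597,70)),'bar':((212,585),(595,258))}
for n,(a,b) in P.items():
    v=n[0]=='h' and n!='hinge'
    ta=f(a,380,180,6) if v else f(a,190,110,3)
    sb=f(b,290,160,6) if v else f(b,270,260,5)
    o1,d1=rays('top',[ta]);o2,d2=rays('side',[sb])
    p,e=tri(o1,d1[0],o2,d2[0]); z={'hub':.116,'htop':.169,'bar':.135}.get(n,.21)
    print(n,p.round(4),round(e,4),'topplane',plane('top',[ta],z)[0,:2].round(4),'side',plane('side',[sb],z)[0,:2].round(4))
fr=[f((58,350),190,110,3),f((345,372),190,110,3),f((57,349),190,110,3),f((340,313),190,110,3)]
print('hoodtop front',plane('top',fr[2:],.215).round(3))
print('disc,jar,stone',plane('top',[[331,307],[151,270],[145,124],[513,277]],.01).round(3))
E
```

```text
hub [ 0.5548 -0.2348  0.1188] 0.0003 topplane [ 0.5552 -0.2353] side [ 0.5553 -0.2386]
htop [ 0.5506 -0.2847  0.1674] 0.0002 topplane [ 0.5504 -0.2843] side [ 0.5504 -0.2823]
hinge [0.5508 0.265  0.2057] 0.0063 topplane [0.5535 0.2645] side [0.5467 0.268 ]
corner [0.3927 0.1186 0.2096] 0.0028 topplane [0.3941 0.1185] side [0.3913 0.1189]
bar [0.3812 0.1536 0.1333] 0.0007 topplane [0.3816 0.1534] side [0.3809 0.155 ]
hoodtop front [[0.561 0.267 0.215]
 [0.592 0.051 0.215]]
disc,jar,stone [[ 0.374 -0.018  0.01 ]
 [ 0.463  0.465  0.01 ]
 [ 0.862  0.5    0.01 ]
 [ 0.461 -0.499  0.01 ]]
```

Top and side views agree on the heights: hub 0.119, handle top 0.167, door top about 0.21. The door stands about 0.97 rad open. Next I push it shut with closed fingers, above the bar handle, following the door's arc.

```bash
cat >> h.py <<'E'
def rotx(az,s=1):
    x=np.array([np.cos(az),np.sin(az),0])*s; z=np.array([0,0,-1.]); return np.c_[x,np.cross(z,x),z]
H=np.array([.551,.265]); A0=np.arctan2(.051-.267,.592-.561); 
def doorpose(th,off,r=.17,z=.187):
    a=A0-th; u=np.array([np.cos(a),np.sin(a)]); out=np.array([u[1],-u[0]])
    p=H+r*u+out*off; return np.r_[p,z],rotx(a+np.pi/2)
E
python3 - <<'E'
from h import *
for th,off in((.97,.05),(.97,.011),(.5,.011),(0,.011)):
    p,R=doorpose(th,off); print(p.round(3),manip.ik(p,R), manip.ik(p,-R@np.diag([1,1,-1])))
print(plane('top',[[473,160],[473,129],[420,310]],.15).round(3))
E
```

```text
[0.392 0.187 0.187] [ 1.53406804e+01  1.22445819e+01  1.03949404e+02 -2.54444375e-14
  6.38060137e+01  1.52750351e+02] [ 1.53406804e+01  1.22445819e+01  1.03949404e+02 -2.54444375e-14
  6.38060137e+01 -2.72496485e+01]
[0.418 0.158 0.187] [ 1.08586058e+01  1.35826377e+01  1.02139728e+02 -2.54444375e-14
  6.42776339e+01  1.48268277e+02] [ 1.08586058e+01  1.35826377e+01  1.02139728e+02 -2.54444375e-14
  6.42776339e+01 -3.17317232e+01]
[0.481 0.11  0.187] [ 3.92476581e+00  1.82774100e+01  9.54407300e+01 -2.54444375e-14
  6.62818600e+01  1.14405421e+02] [ 3.92476581e+00  1.82774100e+01  9.54407300e+01 -2.54444375e-14
  6.62818600e+01 -6.55945795e+01]
[0.564 0.095 0.187] [ 1.90009865e+00  2.62451166e+01  8.29323111e+01 -2.54444375e-14
  7.08225723e+01  8.37328636e+01] [ 1.90009865e+00  2.62451166e+01  8.29323111e+01 -2.54444375e-14
  7.08225723e+01 -9.62671364e+01]
[[ 0.74  -0.356  0.15 ]
 [ 0.817 -0.357  0.15 ]
 [ 0.376 -0.228  0.15 ]]
```

```bash
python3 - <<'E'
from h import *
F=np.diag([-1,-1,1])
manip.close()
p,R=doorpose(.97,.05); R=R@F
manip.movep(p+[0,0,.15],R); 
manip.line_to(p,R,.25)
s=manip.get_state();f0=s['force'];print(s['clock'],s['position'],f0)
# approach and follow arc
for th,off in [(.97,.02)]+[(t,.010) for t in np.linspace(.95,.12,9)]:
    p,R=doorpose(th,off); manip.line_to(p,R@F,.12)
    print(round(th,2),(manip.get_state()['force']-f0).round(1))
for th in np.arange(.10,-.03,-.015):
    p,R=doorpose(th,.010); manip.line_to(p,R@F,.06)
    f=manip.get_state()['force']-f0; print(round(th,3),f.round(1))
    if np.linalg.norm(f[:2])>25: break
s=manip.get_state();print(s['clock'])
cv2.imwrite('pics/top1.png',manip.snapshot('top')[:,:,::-1]);cv2.imwrite('pics/side1.png',manip.snapshot('side')[:,:,::-1])
E
```

```text
4.125 [0.39282333 0.18673951 0.18783401] [-0.41524448  0.25297578  0.32044588]
0.97 [ 0.3 -0.3 -0.8]
0.95 [ 0.  -0.5 -0.1]
0.85 [-0.3 -0.2 -1.7]
0.74 [ 0.6  0.3 -0.6]
0.64 [0.6 0.9 0.6]
0.53 [ 0.8 -0.3 -0.4]
0.43 [ 0.7 -0.7 -0.3]
0.33 [-0.2  0.  -0.1]
0.22 [ 0.5  0.2 -0.3]
0.12 [-0.5  0.  -0.6]
0.1 [-0.1 -0.7 -0.4]
0.085 [ 0.9 -0.5 -0.3]
0.07 [-0.9  1.1  0.3]
0.055 [-4.7  0.3  2.4]
0.04 [-2.7 -0.5  1.8]
0.025 [ 1.  -1.  -0.1]
0.01 [-0.2 -0.5 -0. ]
-0.005 [-3.  -0.3  0.8]
-0.02 [-12.4  -3.2   6.4]
9.4333
```

View pics/side1.png

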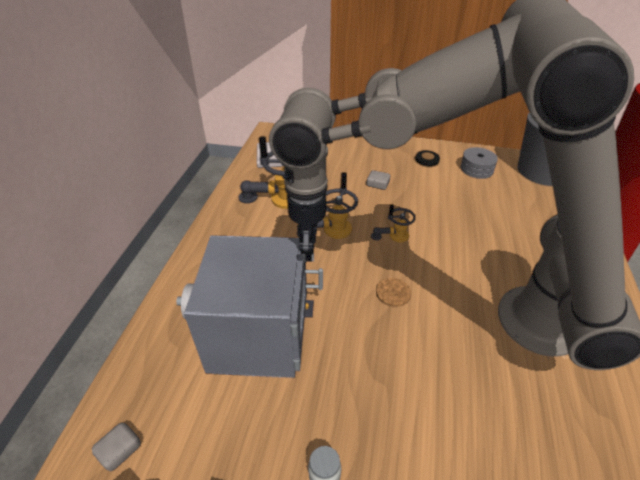

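The side view shows the door flush with the hood front. The force trace shows the catch peak at about 0.055 rad, the release at about 0.025, then the solid stop. I back off and look at the crank handle from two wrist positions.

```bash
python3 - <<'E'
from h import *
F=np.diag([-1,-1,1])
p,R=doorpose(0,.06); manip.line_to(p,R@F,.2); manip.line_to(p+[0,0,.1],R@F,.3)
R=rotx(np.radians(67)); print(manip.ik([.55,-.285,.3],R))
manip.movep([.55,-.285,.30],R); manip.gripper_open()
import pickle
for i,pp in enumerate([[.55,-.285,.30],[.55,-.335,.27]]):
    if i: manip.line_to(pp,R,.2)
    manip.pause(.2)
    c=manip.get_calibration('wrist'); im=manip.snapshot('wrist'); pickle.dump(c,open(f'w{i}.pkl','wb'))
    cv2.imwrite(f'pics/w{i}.png',im[:,:,::-1])
s=manip.get_state();print(s['clock'],s['position'],s['force'])
cv2.imwrite('pics/top2.png',manip.snapshot('top')[:,:,::-1])
E
```

```text
[-3.44769342e+01  2.77287024e+01  6.27497657e+01 -2.54444375e-14
  8.95215319e+01 -1.14769342e+01]
13.5583 [ 0.55037873 -0.33431313  0.27096118] [-0.56185097  0.18288846 -0.38965625]
```

View pics/w0.png

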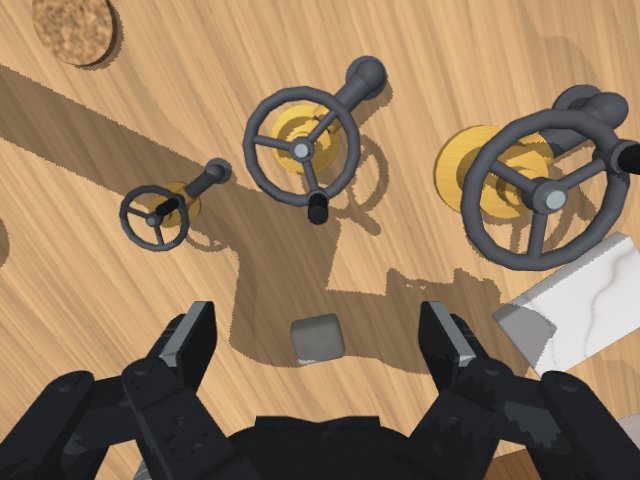

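View pics/w1.png

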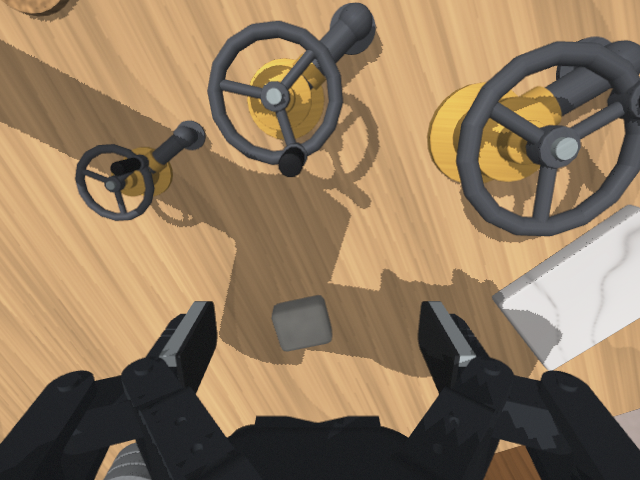

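View pics/top2.png

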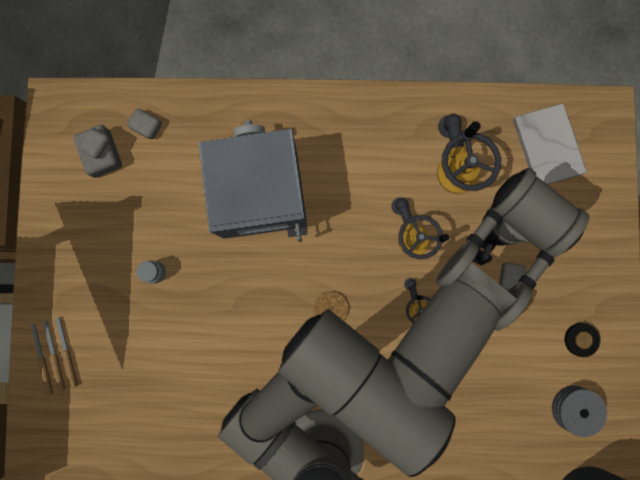

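Top view: the door is shut, with the bar at (299,230). In the wrist views the hub is at (301,150) and (274,97), and the handle's top face at (318,213) and (291,163).

```bash
python3 - <<'E'
from h import *
import pickle
c=[pickle.load(open(f'w{i}.pkl','rb')) for i in(0,1)]
for n,a,b,z in(('hub',(301,150),(274,97),.117),('htop',(318,213),(291,163),.169)):
    o1,d1=rays('',[a],c[0]);o2,d2=rays('',[b],c[1]); print(n,tri(o1,d1[0],o2,d2[0]),plane('',[a],z,c[0]),plane('',[b],z,c[1]))
    
E
```

```text
hub (array([ 0.5551746 , -0.23468977,  0.11386209]), np.float64(0.00014285389355683141)) [[ 0.55550244 -0.23444142  0.117     ]] [[ 0.55538654 -0.2349279   0.117     ]]
htop (array([ 0.55174292, -0.28343025,  0.16415872]), np.float64(0.0004242180458457225)) [[ 0.55205791 -0.2821843   0.169     ]] [[ 0.55253834 -0.28292829  0.169     ]]
```

```bash
cat >> h.py <<'E'
C=np.array([.5553,-.235]); Rg=rotx(np.radians(67)); ZG=.149
def wp(a,r=.05): return np.r_[C+r*np.array([np.cos(a),np.sin(a)]),ZG]
def ang(s): d=s['position'][:2]-C; return np.arctan2(d[1],d[0]),np.hypot(*d)
def tang(a,f): return f[0]*-np.sin(a)+f[1]*np.cos(a), f[0]*np.cos(a)+f[1]*np.sin(a)
E
python3 - <<'E'
from h import *
a0=np.arctan2(-.0488,-.004)
p=wp(a0)
manip.line_to([p[0],p[1],.25],Rg,.25); manip.line_to(p,Rg,.15)
print(manip.get_state()['force']); manip.close(); manip.pause(.1)
s=manip.get_state(); print(s['clock'],s['finger_gap'],s['force'],s['position'])
cv2.imwrite('pics/w2.png',manip.snapshot('wrist')[:,:,::-1])
cv2.imwrite('pics/side2.png',manip.snapshot('side')[:,:,::-1])
E
```

```text
[0.42992343 0.3354589  1.17896576]
15.5583 0.015209170033366744 [-1.50801723  1.51235537  5.8209937 ] [ 0.55129428 -0.2847715   0.149496  ]
```

View pics/w2.png

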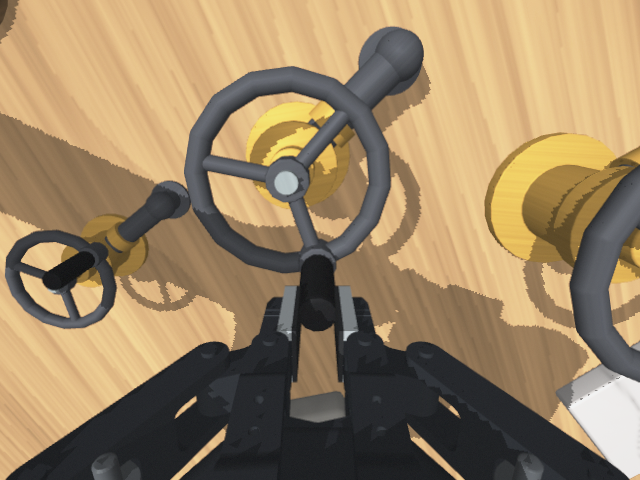

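View pics/side2.png

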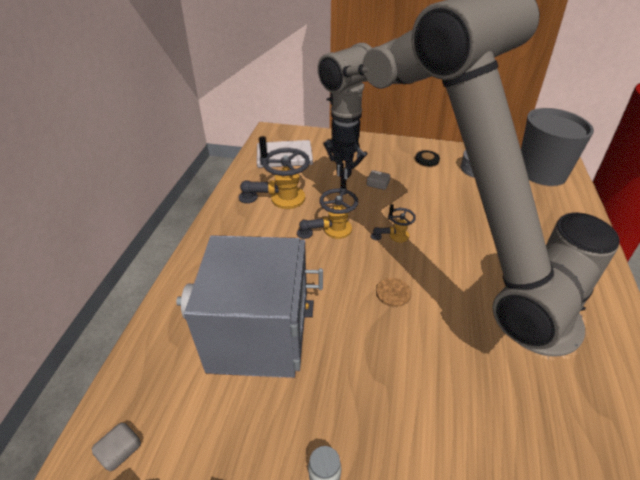

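The wrist view shows the black handle held between the pads at (318,290), and the gap is 15 mm. I turn the wheel clockwise and watch the tangential force.

```bash
python3 - <<'E'
from h import *
import json
s=manip.get_state(); f0=np.array([.43,.34,1.2]); a,r=ang(s); a0=a
cmd=a;hit=0;trav=0
for k in range(45):
    cmd-=.15; manip.line_to(wp(cmd),Rg,.12)
    s=manip.get_state(); f=s['force']-f0; a,r=ang(s); t,rad=tang(a,f)
    if k%4==0 or t>7: print(k,'cmd',round(cmd-a0,2),'act',round((a-cmd+np.pi)%(2*np.pi)-np.pi,3),'r',round(r,4),'t,r,z',round(t,1),round(rad,1),round(f[2],1),'gap',round(s['finger_gap'],4),s['clock'].__round__(2))
    if np.linalg.norm(f)>50: print('abort',f);break
    if t>11:
        hit+=1
        if hit>=2: break
    else: hit=0
json.dump(dict(cmd=cmd,a=a,a0=a0),open('st.json','w'))
print(cmd-a0,k,s['clock'])
cv2.imwrite('pics/w3.png',manip.snapshot('wrist')[:,:,::-1])
E
```

```text
0 cmd -0.15 act 0.001 r 0.0499 t,r,z -1.4 -1.6 4.6 gap 0.0148 15.91
4 cmd -0.75 act -0.006 r 0.05 t,r,z -0.7 -0.1 5.2 gap 0.0156 16.91
8 cmd -1.35 act -0.011 r 0.0501 t,r,z -0.6 -0.7 5.6 gap 0.0153 17.91
12 cmd -1.95 act -0.008 r 0.0502 t,r,z -1.8 -0.9 5.6 gap 0.0151 18.91
16 cmd -2.55 act -0.004 r 0.0502 t,r,z -1.8 -0.4 5.5 gap 0.0147 19.91
20 cmd -3.15 act -0.002 r 0.0502 t,r,z -0.8 -0.8 6.1 gap 0.0148 20.91
24 cmd -3.75 act -0.003 r 0.0501 t,r,z 0.2 0.6 5.5 gap 0.015 21.91
28 cmd -4.35 act 0.093 r 0.05 t,r,z 13.5 0.6 10.3 gap 0.015 22.91
29 cmd -4.5 act 0.232 r 0.05 t,r,z 36.7 2.3 18.9 gap 0.0152 23.16
-4.5000000000000036 29 23.1583
```

View pics/w3.png

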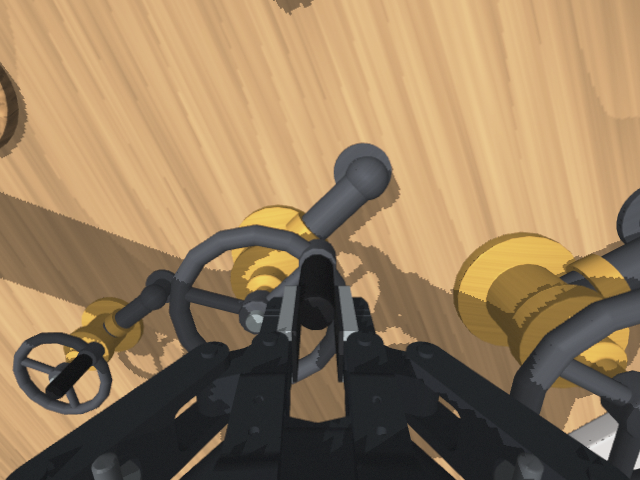

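The wheel stopped dead: the actual angle froze at −4.26 rad of travel while the tangential force rose to 37 N. The picture shows the handle still gripped and the wheel turned with it. Now I back it off by 12.566 rad.

```bash
python3 - <<'E'
from h import *
import json
st=json.load(open('st.json')); manip.pause(.15)
s=manip.get_state(); a,_=ang(s); f0=np.array([.43,.34,1.2])
stop=st['a0']-4.262; print('stop angle check',(a-stop+np.pi)%(2*np.pi)-np.pi)
N=42; 
for k,cmd in enumerate(np.linspace(stop,stop+4*np.pi,N+1)):
    manip.line_to(wp(cmd),Rg,.12)
    s=manip.get_state(); f=s['force']-f0; a,r=ang(s); t,rad=tang(a,f)
    if k%5==0 or k==N: print(k,round(cmd-stop,2),'err',round((a-cmd+np.pi)%(2*np.pi)-np.pi,3),round(r,4),'t,r,z',round(t,1),round(rad,1),round(f[2],1),'gap',round(s['finger_gap'],4),s['clock'].__round__(2))
    if np.linalg.norm(f)>50: print('abort',f);break
manip.pause(.4)
s=manip.get_state();a,_=ang(s);print(np.degrees(a),s['qvel'].round(2),s['clock'],s['finger_gap'])
import pickle
pickle.dump(manip.get_calibration('wrist'),open('w4.pkl','wb'))
for n in('wrist','top','side'): cv2.imwrite(f'pics/{n}4.png',manip.snapshot(n)[:,:,::-1])
E
```

```text
stop angle check -0.006386366490870543
0 0.0 err 0.039 0.05 t,r,z 2.6 -0.4 6.3 gap 0.0151 23.61
5 1.5 err 0.025 0.0502 t,r,z 3.4 -0.7 6.5 gap 0.0152 24.98
10 2.99 err 0.016 0.0501 t,r,z 3.2 -0.6 5.6 gap 0.0153 26.36
15 4.49 err 0.011 0.0498 t,r,z 1.4 1.1 4.6 gap 0.0151 27.73
20 5.98 err 0.026 0.05 t,r,z 2.0 1.1 5.2 gap 0.0148 29.11
25 7.48 err 0.03 0.0502 t,r,z 4.4 -1.2 6.6 gap 0.0147 30.48
30 8.98 err 0.016 0.0501 t,r,z 2.8 -0.2 5.3 gap 0.0152 31.86
35 10.47 err 0.008 0.0499 t,r,z 1.3 0.7 4.5 gap 0.0147 33.23
40 11.97 err 0.024 0.0499 t,r,z 1.5 2.1 5.3 gap 0.015 34.61
42 12.57 err 0.032 0.05 t,r,z 2.7 1.2 6.2 gap 0.0148 35.16
22.70430678660445 [ 0.04 -0.03  0.    0.01  0.    0.04] 35.5583 0.014912700484130405
```

View pics/wrist4.png

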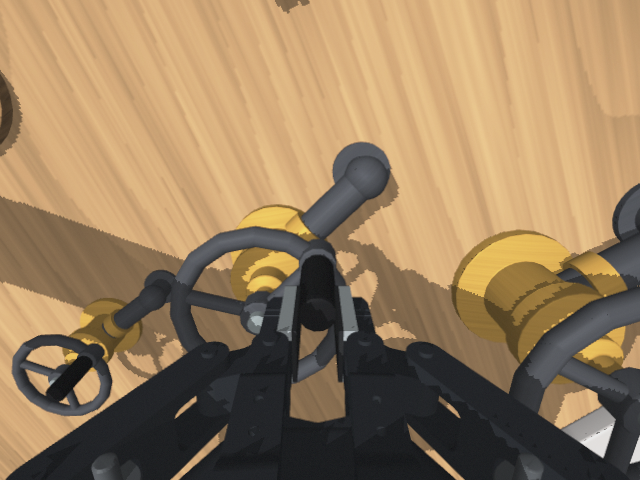

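View pics/top4.png

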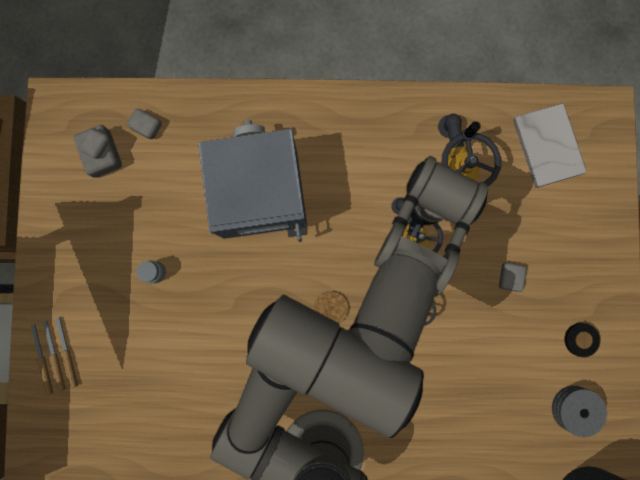

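View pics/side4.png

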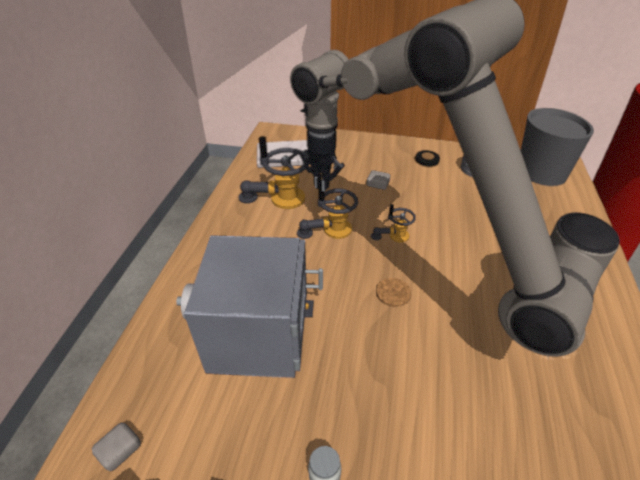

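The wrist view matches the one taken at the stop, with the handle between the pads at (318,290), so the wheel went round whole turns. The door is flush in the top and side views, and the disc, jar and stone are where they started. I'm handing the job in.

```bash
python3 -c "
from cell import manip
print(manip.finish_job())"
```

```text
the job is handed in; nothing more can be done
None
```

The job is done and handed in at about 36 s of the 64 s allowed. `finish_job()` reports no verdict, so I can only go by my own checks.

- **Door:** I pushed it shut from about 0.97 rad open. The force showed the catch resist with about 5 N and let go, then the firm stop. In the last top and side pictures the door is flush with the hood front.
- **Valve wheel:** I gripped the crank of the middle-sized valve and turned it clockwise 4.26 rad. There the wheel stopped dead and the force at the handle rose to 37 N. I then backed it off 12.57 rad, and the arm's own position reads within about 0.03 rad of two full turns.
- **Grip:** At hand-in the wheel was still and the handle was held between the pads, as the last wrist picture shows.
- **Bystanders:** The disc, jar and stone look unmoved in the last top and side pictures.

**Disagreements:**
- The finger gap read 15 mm on the 18 mm handle. I put this down to the pads giving, and it stayed the same throughout.
- During the clockwise turn the force at the handle read about −2 to 0 N, where I expected 2 to 3 N of drag. The backing-off turn read 1 to 4 N.
- The triangulated heights of the hub and handle top were within 5 mm of the text.

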